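# Feel the gap under the spreader bar with the taper gauge

## Task

Gauge the gap under the sprung bar of the little spreader gate: slide the taper gauge flat along the table, thin end first and straight in midway between the side plates from the gate's front (robot) side, until the bar just grips the blade and you feel a definite drag. Do not force it: stop as soon as it is snug, the bar hardly lifted. Let go and leave the gauge lying flat and lightly gripped there, so that the gap can be read off, without leaning on the gate or disturbing the other things.

Things in the scene. Friction and masses are not known exactly. Their poses are not given: they have to be found in the camera images.
- gate: Spreader gate: aluminium frame fixed to the table. Two side plates 52 high on 80 mm long, 8 mm high feet, 90 mm clear between them (122 over all), joined by a crosshead at z 54 to 62 with caps to z = 69; a sprung bar hangs between. Origin: on the table, midway between the plates, straight below the bar's lip. x: the way the gauge goes in, front (robot side) to back; y along the bar; z up.
- gate_slot (a point): Point on the table 4 mm in front of the gate's origin, at the slot below the steel bar (88 wide, 8 thick, round lip of radius 4). The gap from lip to table is 5.5 to 10.5 mm, differs each time and is not reported. Springs press the bar down on its stop: it begins to lift at 3 N and takes 8 N more per mm.
- taper_gauge: Taper gauge, 178 long, about 0.16 kg, lying flat: black upright grip block (x -28 to 28), then a steel wedge blade 24 wide with flat underside, 14 thick at x = 40, thinning by 1 mm per 10 mm to 3 thick at the tip, x = 150. Friction on table and bar about 0.6 each: the push is about 1.3 times the bar's force. Origin: underside, below the grip block's centre; x towards the tip, z up.
- gauge_grip (a point): Centre of the gauge's black grip block, 25 mm above the gauge's origin: the block is 56 long (gauge x), 16 wide (gauge y) and 38 high; pinch it across its 16 mm.
- gauge_tip (a point): Middle of the thin end of the taper gauge's blade, at its underside: 150 mm along x from the gauge's origin.
- nozzle: Bystander: conical metal piping nozzle, 30 mm across, 40 high, standing; origin under its centre.
- tape: Bystander: roll of tape, 96 mm across, 25 high, lying; origin under its centre.
- lid: Bystander: black cup lid, 81 mm across, 14 high; origin under its centre.
- brush: Bystander: pastry brush with a bow handle, 30 x 85 x 55 mm; origin under its centre.
There are look-alikes about, which are no part of the job. Leave any red look-alike of the taper_gauge alone.

How it is judged:
By the outcome, as a careful person would: the job done as asked, in the order asked, and still so for the second after the job is handed in, with the robot touching nothing.
It also fails if it takes over 61 s, if anything falls off the work surface, if the arm or the gripper's body presses on something with over 40 N, if the wrist force passes 120 N, or if a joint passes its speed limit or range.

## Robot

A 6-joint arm with a two-finger parallel gripper is mounted at the origin on a cart in front of the work surface, level with it; the furniture and walls round the work are solid. World frame = base frame: x ahead of the robot, y to its left, z up, the work surface at z = 0. Lengths are in m, angles in degrees, forces in N, time in s.
With the tool pointing down it reaches from about 0.4 to 0.825 m from the base axis. Payload 7 kg.
Tool frame: the origin (TCP) lies at the centre of the arm's flange, where the gripper is bolted on; the fingertips stand 178 mm ahead of it and the grasp point (between the pads) lies 159 mm ahead of it (ctrl.hold_point_z is the distance from the TCP to the grasp point, in m); z points along the fingers, y is the line along which they close (so a half turn about z gives the same grasp; the last joint's range is limited). The gripper opens to 88 mm and grips with 3 to 60 N. Pads are 19 mm wide; open, the fingers measure 130 mm over their backs; the gripper's body (78 mm by 193 mm) begins 47 mm behind the grasp point.
Start: joints at [16.507, 20.546, 0.682, 0, -70.136, -16.507], TCP at [0.675, -0, 0.405] pointing down, gripper open.
Joint ranges: [-176.03, 176.03], [-82.01, 121.73], [-58.28, 71.71], [-173.87, 95.51], [-174.79, -0.11], [-173.66, 173.66]. Speed limits (degrees/s): [136.94, 136.94, 172.46, 180, 180, 180].

## Interface

Orientations are given as [roll, pitch, yaw] about the fixed x, y, z axes, in that order (R = Rz(yaw) Ry(pitch) Rx(roll)).
In Python, from plant import ctrl gives the robot as it stands.
- The arm moves only by the shell command python3 -m inch 'ROWS'. ROWS is JSON, one flat list of numbers, 7 for each row, row after row: the closure, from 0 (fully open) to 1 (shut), then the shift along the tool's x, y, z in mm, then the turn, a rotation vector about the tool's x, y, z in degrees. In form: [hand, x, y, z, wx, wy, wz, hand, x, y, z, wx, wy, wz, ...]. A call has 1 to 5 rows; each row is the pose to reach, as a shift and turn from the pose commanded when the call began, along the tool's axes at that moment; what a row does not reach only later rows make up. A row lasts 1/10 s, in which the tool goes at most 50 mm and 8.59 degrees, less where a joint would pass 70% of its speed; a pose out of reach is approached as far as the arm can. A call with a gripper value outside its range is refused whole. The fingers move at their own pace and stop on an object; the grip force is fixed at half the most. Time passes only in rows, so rows that repeat a pose let the fingers close. It gives the time, the measured TCP pose, the force, the opening and the grip force at its end, in the units of the state.
- ctrl.get_obs(): the state, without advancing time (a new reading comes with each control period).
- ctrl.snapshot(name): name is "scene" or "side" or "wrist"; returns a dict with "frame" (420x560x3 uint8, red, green, blue), "K" (3x3 intrinsics, pixels), "k1" (the pictures are not rectified: a ray, as slopes to the right and down, at radius r is drawn at 1 + k1 r^2 times it, then the intrinsics apply), "R" (3x3) and "t" (3): a world point X has camera coordinates R X + t. Camera axes: x right, y down, z forward; pixel columns grow to the right and rows downward; lengths in m; the calibration is good to about 2 mm. A picture is of the moment at which its call begins. There is no depth.
- ctrl.close_job(): hands the job in; it is judged then, once.
Trained networks look in a picture, given as the dict that the camera call returned (one of the last four; its "shot" number tells which), for a name from the list of things; names that differ only in an ending like _2 or _b are one class to them, and where a whole thing is asked for, a point or a joint stands for the part that bears it (a point fixed in the world has none). Each returns a list of dicts, best first, with "p" (0 to 1); they miss things now and then, are a little off and sometimes report something else, mostly with a low value. They report only what shows in the picture. A call takes as long as a camera call. They do not tell look-alikes from the thing itself.
- ctrl.recognise(picture, thing): "location" ([x, y, z] in m, in world coordinates, good to about 4 mm: the middle of the surface that is visible of it).
- ctrl.trace(picture, thing): "pixels" (420x560 bool, what is visible of it).
- ctrl.mark_of(picture, thing): "location" ([x, y, z] in m, in world coordinates, good to about 4 mm: a listed point, or the origin of a listed thing).
The state is a dict: "clock": time; "joint_pos": joint angles; "qvel": joint speeds; "tau": joint torques, N m; "tool_pos": TCP position; "orientation": TCP orientation; "force": force on the tool from outside, world axes, zero at the start; "moment": the same for the moment, N m; "opening": finger opening in m; "gripper_force": force on a finger pad.
Only numpy, scipy, OpenCV 4.12 (cv2) and the standard library are available. Lean on these libraries where they do the work, as an engineer would, in place of code of your own. Each camera call takes 0.05 s, during which the arm holds its last target. There are 200 camera calls.

## Working session

There is one attempt and no reset: what is moved stays moved. The work goes in short steps, Python scripts to look and compute and a shell command to move; the robot and the scene stay as the last step left them, time stands still between calls to the robot, and variables do not carry over. Pictures are saved under pics/ and viewed, at most 11 in all, crops included, and the job is handed in when it is done.

```bash
mkdir -p pics
cat > look.py <<'E'
from plant import ctrl
import cv2, numpy as np
def snap(cam,name=None):
    p=ctrl.snapshot(cam)
    if name: cv2.imwrite(f'pics/{name}.png',p['frame'][:,:,::-1])
    return p
def proj(p,X):
    c=p['R']@np.array(X,float)+np.array(p['t']); s=c[:2]/c[2]; s=s*(1+p['k1']*(s@s))
    return (p['K']@np.r_[s,1])[:2]
def onplane(p,uv,z=0.):
    K=p['K']; d=(np.array(uv,float)-K[:2,2])/np.array([K[0,0],K[1,1]]); s=d.copy()
    for _ in range(20): s=d/(1+p['k1']*(s@s))
    R=np.array(p['R']); C=-R.T@np.array(p['t']); r=R.T@np.r_[s,1]
    return C+r*(z-C[2])/r[2]
E
python3 - <<'E'
from look import *
for cam in ('scene','side'):
    p=snap(cam,cam+'0')
    for n in ('gate','gate_slot','taper_gauge','gauge_grip','gauge_tip','nozzle','tape','lid','brush'):
        for d in ctrl.mark_of(p,n)[:3]:
            print(cam,n,round(d['p'],2),np.round(d['location'],3),proj(p,d['location']).round())
print(ctrl.get_obs())
E
```

```text
scene gate 0.94 [ 0.634  0.093 -0.002] [241. 201.]
scene gate_slot 0.56 [0.632 0.088 0.005] [242. 201.]
scene taper_gauge 0.72 [ 0.458 -0.27   0.002] [324. 287.]
scene taper_gauge 0.67 [ 0.535 -0.158 -0.004] [298. 252.]
scene taper_gauge 0.62 [ 0.472 -0.489 -0.002] [416. 323.]
scene gauge_grip 0.97 [ 0.531 -0.16   0.027] [298. 245.]
scene gauge_grip 0.86 [ 0.461 -0.276  0.026] [328. 281.]
scene gauge_grip 0.6 [ 0.47  -0.487  0.027] [417. 316.]
scene gauge_tip 0.95 [ 0.333 -0.433  0.002] [371. 361.]
scene gauge_tip 0.88 [ 0.612 -0.257 -0.001] [344. 246.]
scene gauge_tip 0.57 [ 0.411 -0.077 -0.   ] [247. 270.]
scene nozzle 0.38 [ 0.744 -0.144  0.001] [326. 205.]
scene tape 0.55 [ 0.602 -0.45  -0.004] [414. 277.]
scene lid 0.94 [ 0.577  0.289 -0.   ] [180. 192.]
scene lid 0.31 [0.63  0.091 0.002] [241. 201.]
scene brush 0.68 [0.71  0.338 0.002] [195. 166.]
scene brush 0.43 [0.634 0.091 0.004] [242. 200.]
scene brush 0.2 [ 0.457 -0.27   0.001] [324. 288.]
side gate 0.85 [0.639 0.088 0.   ] [249. 245.]
side gate_slot 0.87 [ 0.63   0.094 -0.001] [251. 248.]
side taper_gauge 0.92 [ 0.461 -0
[... 652 characters left out ...]
2] [192. 302.]
{'clock': 1.0, 'joint_pos': array([ 1.65067560e+01,  2.05455955e+01,  6.82396058e-01, -3.43782880e-04,
       -7.01348308e+01, -1.65077142e+01]), 'qvel': array([-0.03162435, -0.05205356,  0.03913653, -0.01082949,  0.07128807,
       -0.10803934]), 'tau': array([-6.49702979e-04, -5.82393193e+01,  2.93304330e+01,  7.00266212e+00,
        1.23659291e-02, -2.93074493e-05]), 'tool_pos': array([ 6.74982119e-01, -1.80241265e-05,  4.04672127e-01]), 'orientation': array([-1.79998203e+02,  8.69724839e-04, -9.00010750e+01]), 'force': array([-0.27135033,  0.12373763,  0.24823713]), 'moment': array([0.01620857, 0.03312778, 0.0238275 ]), 'gripper_force': 0.0, 'opening': 0.08755242934185417}
```

View pics/scene0.png

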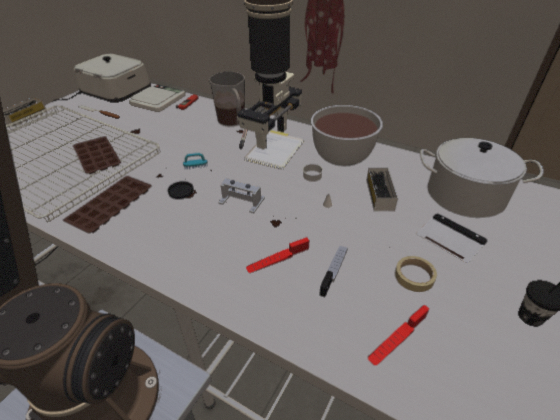

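View pics/side0.png

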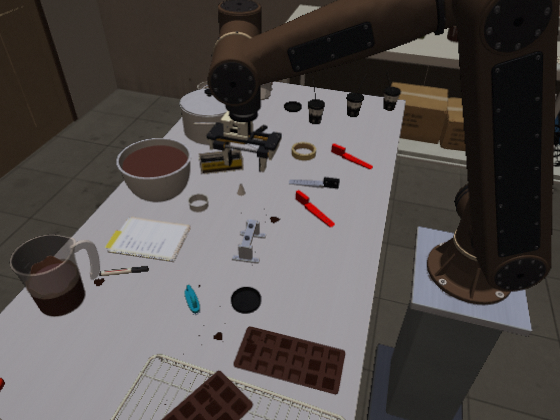

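The scene picture shows the real gauge with its black grip at about (325,286) and its tip at (344,248). The red look-alikes are at (280,255) and (400,335), and the gate is at (241,193). Next I'll use the wrist camera for the gate's yaw.

Run:
```python
from look import *
p=snap('wrist','wrist0')
for n in ('gate','gate_slot','gauge_grip','gauge_tip','nozzle'):
    for d in ctrl.mark_of(p,n)[:3]:
        print(n,round(d['p'],2),np.round(d['location'],3),proj(p,d['location']).round())
print(-np.array(p['R']).T@p['t'], p['R'])
s=snap('scene'); f=s['frame'][150:270,200:360]; cv2.imwrite('pics/crop0.png',cv2.resize(f,None,fx=5,fy=5,interpolation=cv2.INTER_CUBIC)[:,:,::-1])
```

```text
gate 0.83 [0.634 0.098 0.003] [310. 246.]
gauge_grip 0.6 [ 0.54  -0.163  0.025] [405.  36.]
gauge_tip 0.88 [ 0.411 -0.074 -0.001] [488. 121.]
[ 0.67531928 -0.08362389  0.38457105] [[-9.99998547e-01  1.69403002e-03 -1.88827136e-04]
 [ 1.55438794e-03  9.51766712e-01  3.06818693e-01]
 [ 6.99479458e-04  3.06817954e-01 -9.51767962e-01]]
```

View pics/wrist0.png

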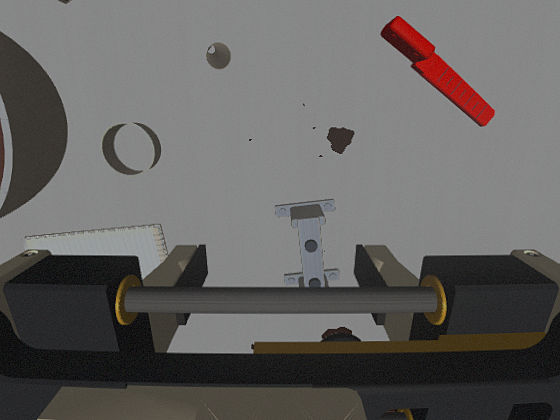

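View pics/crop0.png

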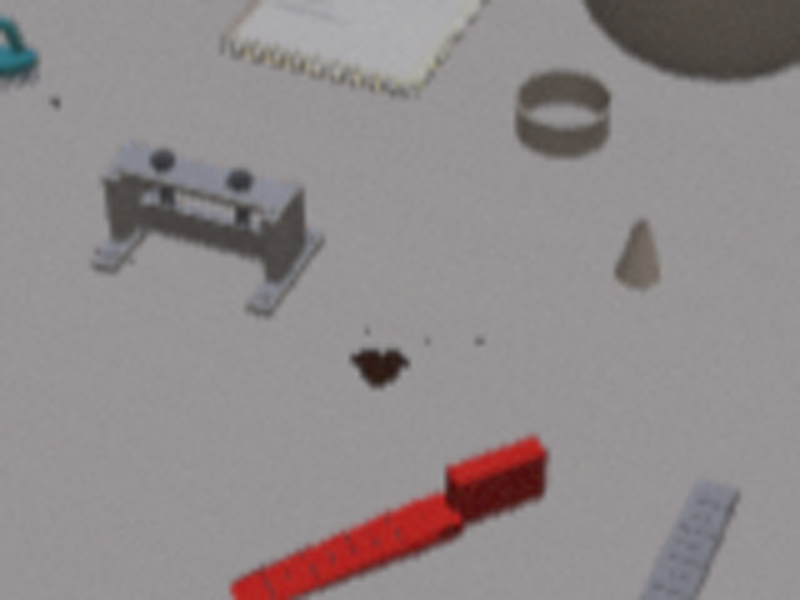

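The wrist view shows the gate's near foot from (275,211) to (336,204) and the fingers hiding the far foot. I'll shift over the gate to measure it unobstructed.

```bash
python3 -m inch '[0,-45,15,0,0,0,0, 0,-90,30,0,0,0,0, 0,-110,30,0,0,0,0, 0,-110,30,0,0,0,0, 0,-110,30,0,0,0,0]'
python3 - <<'E'
from look import *
p=snap('wrist','wrist1')
for n in ('gate','gate_slot'):
    for d in ctrl.mark_of(p,n)[:2]:
        print(n,round(d['p'],2),np.round(d['location'],4),proj(p,d['location']).round())
f=p['frame']; cv2.imwrite('pics/wrist1.png',cv2.resize(f[60:260,180:430],None,fx=3,fy=3,interpolation=cv2.INTER_CUBIC)[:,:,::-1])
E
```

```text
clock: 1.85
tool_pos: [0.645, 0.1104, 0.4047]
orientation: [180.0, -0.0, -89.9]
force: [0.5, -0.2, 0.6]
opening: 0.0878
gripper_force: 0.0
gate 0.97 [0.6345 0.0973 0.0031] [289. 168.]
```

View pics/wrist1.png

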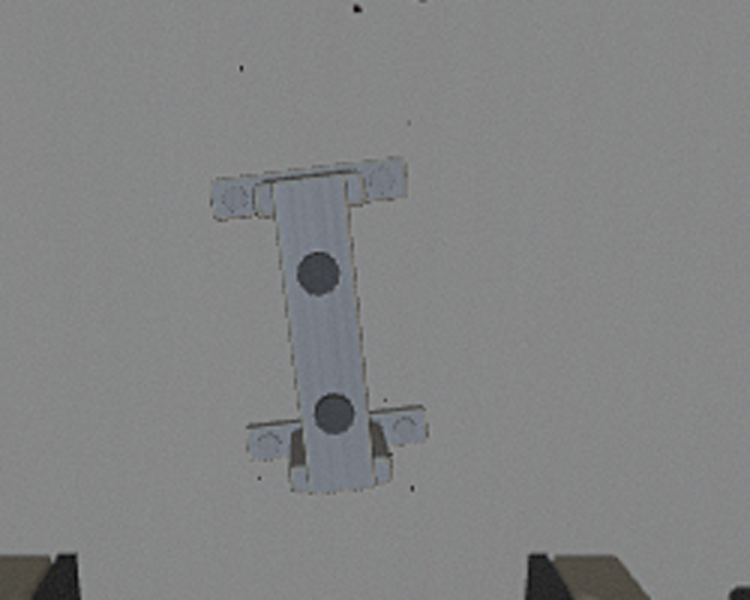

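The gate shows clearly. Its near foot's corners are at crop (211,181), (404,156), (406,196) and (215,220). The far foot runs from (247,427) to (428,438), with knobs at (318,274) and (334,413).

Run:
```python
from look import *
from scipy.optimize import least_squares
p=snap('wrist')
px=np.array([(211,181),(404,156),(406,196),(215,220),(250,461),(428,438)])/3+[180,60]
w=np.array([onplane(p,q,.008) for q in px]); print(w.round(4))
m=np.array([(40,-61),(-40,-61),(-40,-45),(40,-45),(40,61),(-40,61)])/1e3
def tf(v): 
    c,s=np.cos(v[2]),np.sin(v[2]); return m@np.array([[c,s],[-s,c]])+v[:2]
r=least_squares(lambda v:(tf(v)-w[:,:2]).ravel(),[.634,.095,0]); v=r.x
print(v[:2],np.degrees(v[2]),(r.fun.reshape(-1,2)*1e3).round(1))
for q in [(318,274),(334,413)]: print(onplane(p,np.array(q)/3+[180,60],.069).round(4))
# gauge from side/scene
G=[];T=[]
for cam in ('scene','side'):
  for k in range(3):
    s=snap(cam)
    g=[d['location'] for d in ctrl.mark_of(s,'gauge_grip') if np.hypot(*(np.array(d['location'])[:2]-[.46,-.273]))<.03]
    t=[d['location'] for d in ctrl.mark_of(s,'gauge_tip') if np.hypot(*(np.array(d['location'])[:2]-[.61,-.255]))<.03]
    print(cam,np.round(g,4),np.round(t,4))
    G+=g[:1];T+=t[:1]
G=np.mean(G,0);T=np.mean(T,0);d=T-G;print(G,T,np.hypot(d[0],d[1]),np.degrees(np.arctan2(d[1],d[0])))
```

```text
[[0.6821 0.0365 0.008 ]
 [0.604  0.027  0.008 ]
 [0.6027 0.0426 0.008 ]
 [0.681  0.052  0.008 ]
 [0.6686 0.157  0.008 ]
 [0.5897 0.1464 0.008 ]]
[0.63621358 0.09181351] 6.878520095102522 [[ 1.1 -0.5]
 [-0.2 -0.5]
 [-0.8 -0.3]
 [ 0.4 -0.1]
 [-0.   0.2]
 [-0.5  1.2]]
[0.6397 0.0664 0.069 ]
[0.6336 0.1171 0.069 ]
scene [[ 0.457  -0.2749  0.03  ]] [[ 0.6098 -0.2577 -0.0025]]
scene [[ 0.4599 -0.2757  0.0259]] [[ 0.6043 -0.2611 -0.0039]]
scene [[ 0.4592 -0.2737  0.0248]] [[ 0.6098 -0.2574 -0.0029]]
side [[ 0.4608 -0.276   0.028 ]] [[ 6.067e-01 -2.577e-01 -3.000e-04]]
side [[ 0.464  -0.2753  0.026 ]] [[ 0.6046 -0.2583  0.0016]]
side [[ 0.4595 -0.2734  0.0246]] [[ 0.609  -0.258  -0.0011]]
[ 0.46006667 -0.27483333  0.02655   ] [ 0.60736667 -0.25836667 -0.00151667] 0.14821754656959862 6.3786118580416975
```

```bash
cat > rel.py <<'E'
# usage: rel.py x y z yaw(deg) : shift/turn in present tool axes to reach tool-down pose
import sys; from look import *; from scipy.spatial.transform import Rotation as Ro
o=ctrl.get_obs(); R=Ro.from_euler('xyz',o['orientation'],degrees=True); x,y,z,w=map(float,sys.argv[1:])
print('shift',(R.inv().apply(np.array([x,y,z])-o['tool_pos'])*1e3).round(1),'turn',(R.inv()*Ro.from_euler('xyz',[180,0,w],degrees=True)).as_rotvec(degrees=True).round(2),'j6',o['joint_pos'].round(0))
E
python3 -m inch '[0,385,185,20,0,0,-96.4, 0,385,185,20,0,0,-96.4, 0,385,185,20,0,0,-96.4, 0,385,185,20,0,0,-96.4, 0,385,185,20,0,0,-96.4]'; python3 rel.py .46 -.275 .32 6.4
```

```text
clock: 3.45
tool_pos: [0.5364, -0.1151, 0.3933]
orientation: [-180.0, -0.0, -47.0]
force: [1.1, -0.9, 0.5]
opening: 0.0876
gripper_force: 0.0
shift [ 64.7 165.   73.2] turn [-1.000e-02 -3.000e-02 -5.335e+01] j6 [  8.   9. -16.   0. -64.  35.]
```

```bash
python3 -m inch '[0,65,165,73,0,0,-53.3, 0,65,165,73,0,0,-53.3, 0,65,165,73,0,0,-53.3, 0,65,165,73,0,0,-53.3, 0,65,165,73,0,0,-53.3]'; python3 rel.py .46 -.275 .32 6.4
```

```text
clock: 3.95
tool_pos: [0.4575, -0.2759, 0.3178]
orientation: [-180.0, 0.2, -6.1]
force: [-0.6, 0.2, 0.3]
opening: 0.0874
gripper_force: 0.0
shift [ 2.4 -1.2 -2.2] turn [ -0.06   0.23 -12.49] j6 [-10.  12. -24.  -0. -55.  94.]
```

```bash
python3 -m inch '[0,0,0,0,0,0,-10.5, 0,0,0,0,0,0,-10.5, 0,0,0,0,0,0,-10.5, 0,0,0,0,0,0,-10.5]'
python3 - <<'E'
from look import *
p=snap('wrist','wrist2')
for n in ('gauge_grip','gauge_tip','taper_gauge'):
    for d in ctrl.mark_of(p,n)[:2]:
        print(n,round(d['p'],2),np.round(d['location'],4),proj(p,d['location']).round())
print(ctrl.get_obs()['tool_pos'],ctrl.get_obs()['orientation'])
E
```

```text
clock: 4.35
tool_pos: [0.4604, -0.2732, 0.3202]
orientation: [180.0, -0.0, 4.2]
force: [0.5, 0.3, -0.1]
opening: 0.0876
gripper_force: 0.0
gauge_grip 0.93 [ 0.5358 -0.16    0.0277] [159. 112.]
gauge_grip 0.8 [ 0.4528 -0.2694  0.0236] [276. 209.]
gauge_tip 0.88 [ 0.4114 -0.0755  0.0009] [ 97. 226.]
gauge_tip 0.69 [ 6.083e-01 -2.646e-01  5.000e-04] [283.  37.]
taper_gauge 0.95 [ 0.4744 -0.4881 -0.0006] [482. 196.]
taper_gauge 0.56 [ 0.4597 -0.27    0.0025] [277. 196.]
[ 0.46043897 -0.27305996  0.3201323 ] [ 1.79998561e+02 -7.00594603e-03  4.28809742e+00]
```

View pics/wrist2.png

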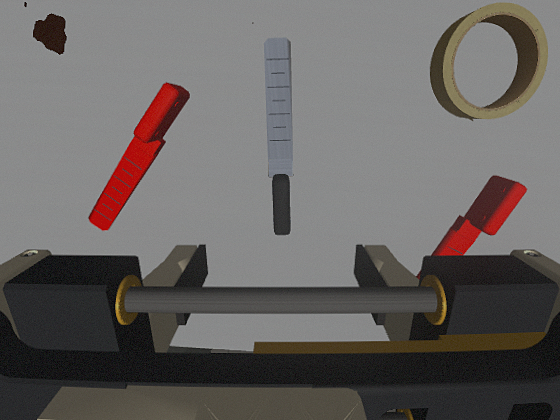

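The wrist view shows the black-grip gauge nearly vertical in the image, with its tip edge at about (278,39) and its grip top from (281,176) to (282.5,234). Red look-alikes are on both sides.

```bash
python3 - <<'E'
from look import *
p=snap('wrist')
for q,z in [((265,39),.003),((291,39),.003),((278,39),.003),((281,177),.044),((282.5,233),.044)]: print(q,onplane(p,q,z).round(4))
f=p['frame'].astype(int)
# blade edges by row: brightness
a=onplane(p,(281.5,205),.044);t=onplane(p,(278,39),.003);d=t-a;print(np.hypot(d[0],d[1]),np.degrees(np.arctan2(d[1],d[0])))
E
python3 rel.py .46 -.275 .186 6.4
```

```text
(265, 39) [ 0.6051 -0.2485  0.003 ]
(291, 39) [ 0.6068 -0.2718  0.003 ]
(278, 39) [ 0.606  -0.2601  0.003 ]
(281, 177) [ 0.4889 -0.2714  0.044 ]
(282.5, 233) [ 0.4361 -0.2767  0.044 ]
0.14331353249011336 5.440367334223151
shift [ -0.6   1.9 134.1] turn [ 0.   -0.01 -2.1 ] j6 [-10.  12. -24.   0. -55. 104.]
```

```bash
python3 -m inch '[0,0,1.5,40,0,0,-1.8, 0,0,1.5,80,0,0,-1.8, 0,0,1.5,115,0,0,-1.8, 0,0,1.5,134,0,0,-1.8, 0,0,1.5,134,0,0,-1.8]' && python3 -m inch '[1,0,0,0,0,0,0, 1,0,0,0,0,0,0, 1,0,0,0,0,0,0, 1,0,0,0,0,0,0, 1,0,0,0,0,0,0]'
```

```text
clock: 5.1
tool_pos: [0.4594, -0.2744, 0.1834]
orientation: [-179.9, 0.3, 6.1]
force: [-0.5, 0.5, -0.8]
opening: 0.0872
gripper_force: 0.0
clock: 5.6
tool_pos: [0.4606, -0.2747, 0.1868]
orientation: [180.0, -0.1, 6.1]
force: [0.4, 0.2, -0.9]
opening: 0.0532
gripper_force: 0.0
```

```bash
python3 -m inch '[1,0,0,0,0,0,0, 1,0,0,0,0,0,0, 1,0,0,0,0,0,0, 1,0,0,0,0,0,0, 1,0,0,0,0,0,0]'; python3 -m inch '[1,0,0,0,0,0,0, 1,0,0,0,0,0,0, 1,0,0,0,0,0,0]'
```

```text
clock: 6.1
tool_pos: [0.4605, -0.2747, 0.186]
orientation: [-180.0, 0.0, 6.1]
force: [-0.2, 0.7, 0.1]
opening: 0.0158
gripper_force: 30.0
clock: 6.4
tool_pos: [0.4604, -0.2747, 0.186]
orientation: [-180.0, 0.0, 6.1]
force: [0.4, 0.5, -0.5]
opening: 0.0159
gripper_force: 30.0
```

```bash
python3 -m inch '[1,0,0,-15,0,0,0, 1,0,0,-40,0,0,0, 1,0,0,-65,0,0,0, 1,0,0,-75,0,0,0, 1,0,0,-75,0,0,0]'; python3 rel.py .4424 .0686 .261 6.9
```

```text
clock: 6.9
tool_pos: [0.4608, -0.2748, 0.2622]
orientation: [180.0, -0.2, 6.1]
force: [-0.5, 0.2, -2.2]
opening: 0.0159
gripper_force: 30.0
shift [  18.2 -343.4    1. ] turn [ 0.04 -0.15 -0.8 ] j6 [-10.  16. -27.   0. -47. 106.]
```

```bash
python3 -m inch '[1,1,-20,0,0,0,0, 1,3,-60,0,0,0,0, 1,6,-105,0,0,0,-0.4, 1,9,-150,0,0,0,-0.4, 1,11,-195,0,0,0,-0.4]'; python3 -m inch '[1,2,-45,0,0,0,-0.2, 1,4,-85,0,0,0,-0.4, 1,6,-120,0,0,0,-0.4, 1,7,-140,0,0,0,-0.4, 1,7,-148,0,0,0,-0.4]';  python3 -m inch '[1,0,0,0,0,0,0, 1,0,0,0,0,0,0]'; python3 rel.py .4424 .0686 .261 6.9;  python3 - <<'E'
from look import *
p=snap('wrist','wrist3')
print(ctrl.get_obs()['joint_pos'])
E
```

```text
clock: 7.4
tool_pos: [0.4498, -0.0782, 0.2597]
orientation: [-180.0, 0.1, 6.5]
force: [2.1, -0.7, -0.9]
opening: 0.0161
gripper_force: 30.0
clock: 7.9
tool_pos: [0.4404, 0.0698, 0.2599]
orientation: [180.0, 0.1, 7.0]
force: [0.0, 0.3, -1.9]
opening: 0.0157
gripper_force: 30.0
clock: 8.1
tool_pos: [0.4405, 0.0676, 0.2604]
orientation: [180.0, 0.1, 6.9]
force: [0.4, -0.2, -1.0]
opening: 0.016
gripper_force: 30.0
shift [ 2.  -0.8 -0.6] turn [ 0.03  0.09 -0.01] j6 [ 34.   8. -38.  -0. -44.  63.]
[ 3.41734727e+01  7.78795227e+00 -3.83683612e+01 -1.18772176e-02
 -4.39149919e+01  6.26939352e+01]
```

View pics/wrist3.png

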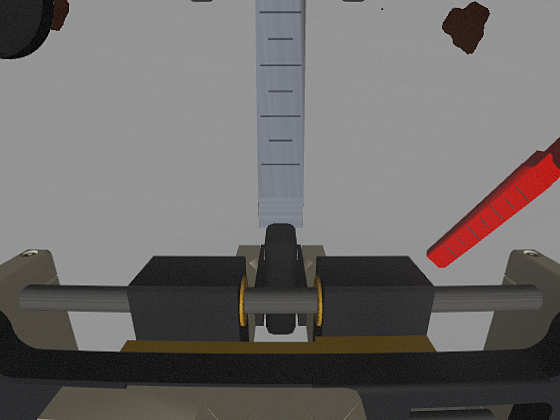

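The gauge is held straight in hand: the blade is centred at column 280 and runs upwards. The gate's feet show at the top at (201,0) and (353,0). Now I'll lower it to the table.

```bash
python3 -m inch '[1,2,-1,25,0,0,0, 1,2,-1,50,0,0,0, 1,2,-1,65,0,0,0, 1,2,-1,71,0,0,0, 1,2,-1,73.5,0,0,0]'; python3 -m inch '[1,0,0,0.5,0,0,0, 1,0,0,1,0,0,0, 1,0,0,1,0,0,0, 1,0,0,1,0,0,0]'; python3 rel.py .4424 .0686 .186 6.9
python3 - <<'E'
from look import *
p=snap('wrist')
f=p['frame']; cv2.imwrite('pics/wrist4.png',f[:,:,::-1])
for n in ('gate','gate_slot','gauge_tip'):
    for d in ctrl.mark_of(p,n)[:2]:
        print(n,round(d['p'],2),np.round(d['location'],4),proj(p,d['location']).round())
E
```

```text
clock: 8.65
tool_pos: [0.4427, 0.0686, 0.1871]
orientation: [180.0, 0.1, 6.8]
force: [0.6, 0.2, -1.5]
opening: 0.0158
gripper_force: 30.0
clock: 9.05
tool_pos: [0.4428, 0.0696, 0.1871]
orientation: [-180.0, -0.1, 6.9]
force: [0.2, -0.3, -2.1]
opening: 0.0158
gripper_force: 30.0
shift [-0.6  0.9  1.1] turn [-0.03 -0.06  0.02] j6 [ 34.  15. -43.   0. -32.  63.]
gauge_tip 0.61 [ 0.4102 -0.0743  0.0008] [483. 317.]
```

View pics/wrist4.png

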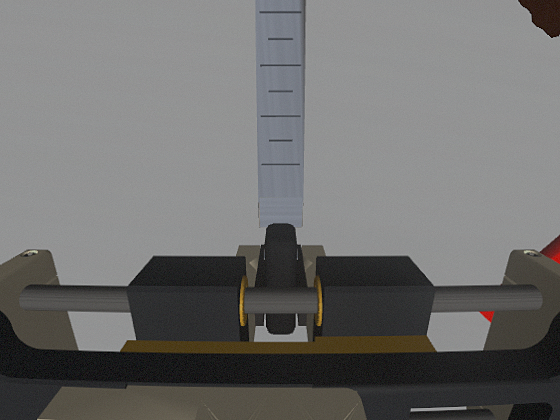

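The blade is straight and the gate is now out of view above. The force of −2 N shows the gauge still hanging, so I'll lower it in small steps until the table takes the weight.

```bash
python3 -m inch '[1,0,0.7,0.4,0,0,0, 1,0,0.7,0.8,0,0,0, 1,0,0.7,0.8,0,0,0, 1,0,0.7,0.8,0,0,0]'; python3 -m inch '[1,0,0,0.4,0,0,0, 1,0,0,0.4,0,0,0, 1,0,0,0.4,0,0,0]'
```

```text
clock: 9.65
tool_pos: [0.4428, 0.0687, 0.186]
orientation: [180.0, -0.0, 6.9]
force: [-1.4, 1.0, 5.3]
opening: 0.0156
gripper_force: 30.0
clock: 9.95
tool_pos: [0.4428, 0.0687, 0.1859]
orientation: [180.0, -0.0, 6.9]
force: [-4.2, -0.7, 12.6]
opening: 0.0158
gripper_force: 30.0
```

```bash
python3 -m inch '[1,0,0,-0.5,0,0,0, 1,0,0,-0.5,0,0,0, 0.5,0,0,-0.5,0,0,0, 0.5,0,0,-0.5,0,0,0, 0.5,0,0,-0.5,0,0,0]'; python3 -m inch '[0.5,0,0,0,0,0,0, 1,0,0,0,0,0,0, 1,0,0,0,0,0,0, 1,0,0,0,0,0,0, 1,0,0,0,0,0,0]'; python3 -m inch '[1,0,0,0,0,0,0, 1,0,0,0,0,0,0, 1,0,0,0,0,0,0]'
```

```text
clock: 10.45
tool_pos: [0.4429, 0.0688, 0.1857]
orientation: [180.0, 0.0, 6.9]
force: [-0.5, -0.9, 0.4]
opening: 0.0345
gripper_force: 0.0
clock: 10.95
tool_pos: [0.4428, 0.0688, 0.1859]
orientation: [180.0, -0.0, 6.9]
force: [0.2, 0.5, -1.3]
opening: 0.0176
gripper_force: 0.0
clock: 11.25
tool_pos: [0.4428, 0.0688, 0.1859]
orientation: [180.0, -0.0, 6.9]
force: [0.2, -0.6, -0.2]
opening: 0.016
gripper_force: 30.0
```

```bash
python3 -m inch '[1,10,0,0,0,0,0, 1,22,0,0,0,0,0, 1,34,0,0,0,0,0, 1,40,0,0,0,0,0, 1,40,0,0,0,0,0]'; python3 rel.py .636 .0918 .186 6.9
python3 - <<'E'
from look import *
p=snap('wrist','wrist5')
for d in ctrl.mark_of(p,'gate')[:1]: print(d['p'],np.round(d['location'],4))
E
```

```text
clock: 11.75
tool_pos: [0.4837, 0.0737, 0.1858]
orientation: [180.0, -0.0, 6.9]
force: [1.8, -0.4, 0.9]
opening: 0.0156
gripper_force: 30.0
shift [ 1.534e+02  4.000e-01 -1.000e-01] turn [ 0.   -0.02 -0.  ] j6 [ 32.  18. -37.   0. -34.  65.]
```

View pics/wrist5.png

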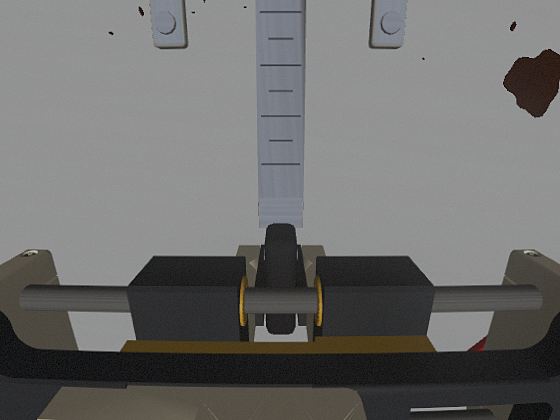

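The gate's feet ends are at (151–188,46) and (371–406,46), so their midline is at about 279. The blade is centred at 280 and parallel, so it is midway. I'll advance further, with a guard that stops the chain at the first drag.

```bash
cat > drag.py <<'E'
# mean drag along the push axis after settling; exit 1 if above limit
import sys; from look import *
F=[]
for _ in range(4): ctrl.snapshot('side'); F.append(ctrl.get_obs()['force'])
F=np.mean(F,0); o=ctrl.get_obs(); a=np.radians(6.9); d=-(F[0]*np.cos(a)+F[1]*np.sin(a))
t=o['tool_pos']; print('drag %.2f fz %.2f lip_dist %.1f'%(d,F[2],((.6362-t[0])*np.cos(a)+(.0918-t[1])*np.sin(a))*1e3), 't',round(o['clock'],2))
sys.exit(d>float(sys.argv[1]))
E
set -e
python3 -m inch '[1,8,0,0,0,0,0, 1,16,0,0,0,0,0, 1,22,0,0,0,0,0, 1,24,0,0,0,0,0, 1,24,0,0,0,0,0]' >/dev/null; python3 drag.py 2.5
python3 -m inch '[1,1.5,0,0,0,0,0, 1,3,0,0,0,0,0, 1,3,0,0,0,0,0]'>/dev/null; python3 drag.py 2.5
python3 -m inch '[1,1.5,0,0,0,0,0, 1,3,0,0,0,0,0, 1,3,0,0,0,0,0]'>/dev/null; python3 drag.py 2.5
python3 -m inch '[1,1.5,0,0,0,0,0, 1,3,0,0,0,0,0, 1,3,0,0,0,0,0]'>/dev/null; python3 drag.py 2.5
```

```text
drag 2.09 fz 4.98 lip_dist 130.8 t 12.55False
```

```bash
sed -i 's/sys.exit(d>float(sys.argv\[1\]))/sys.exit(int(d>float(sys.argv[1])))/' drag.py
set -e
python3 -m inch '[1,0,0,-0.3,0,0,0, 1,0,0,-0.3,0,0,0]' >/dev/null; python3 drag.py 2.5
python3 -m inch '[1,1.5,0,0,0,0,0, 1,3,0,0,0,0,0, 1,3,0,0,0,0,0]'>/dev/null; python3 drag.py 2.5
python3 -m inch '[1,1.5,0,0,0,0,0, 1,3,0,0,0,0,0, 1,3,0,0,0,0,0]'>/dev/null; python3 drag.py 2.5
```

```text
drag -0.17 fz -1.48 lip_dist 130.7 t 12.95
drag 0.04 fz -1.53 lip_dist 127.8 t 13.45
drag 0.02 fz -2.01 lip_dist 124.8 t 13.95
```

```bash
set -e
python3 -m inch '[1,0,0,0.1,0,0,0, 1,0,0,0.1,0,0,0]' >/dev/null; python3 drag.py 2.5
python3 -m inch '[1,1.5,0,0,0,0,0, 1,3,0,0,0,0,0, 1,3,0,0,0,0,0]'>/dev/null; python3 drag.py 2.5
python3 -m inch '[1,1.5,0,0,0,0,0, 1,3,0,0,0,0,0, 1,3,0,0,0,0,0]'>/dev/null; python3 drag.py 2.5
python3 -m inch '[1,1.5,0,0,0,0,0, 1,3,0,0,0,0,0, 1,3,0,0,0,0,0]'>/dev/null; python3 drag.py 2.5
python3 -m inch '[1,1.5,0,0,0,0,0, 1,3,0,0,0,0,0, 1,3,0,0,0,0,0]'>/dev/null; python3 drag.py 2.5
```

```text
drag -0.18 fz -1.21 lip_dist 124.8 t 14.35
drag -0.07 fz -1.44 lip_dist 121.8 t 14.85
drag -0.44 fz -1.49 lip_dist 118.8 t 15.35
drag 0.21 fz -1.91 lip_dist 115.8 t 15.85
drag -0.40 fz -1.85 lip_dist 112.8 t 16.35
```

```bash
set -e
python3 -m inch '[1,0,0,0.15,0,0,0, 1,0,0,0.15,0,0,0]' >/dev/null; python3 drag.py 2.5
python3 -m inch '[1,1.5,0,0,0,0,0, 1,3,0,0,0,0,0, 1,3,0,0,0,0,0]'>/dev/null; python3 drag.py 2.5
python3 -m inch '[1,1.5,0,0,0,0,0, 1,3,0,0,0,0,0, 1,3,0,0,0,0,0]'>/dev/null; python3 drag.py 2.5
python3 -m inch '[1,1.5,0,0,0,0,0, 1,3,0,0,0,0,0, 1,3,0,0,0,0,0]'>/dev/null; python3 drag.py 2.5
python3 -m inch '[1,1.5,0,0,0,0,0, 1,3,0,0,0,0,0, 1,3,0,0,0,0,0]'>/dev/null; python3 drag.py 2.5
```

```text
drag 0.38 fz -1.59 lip_dist 112.8 t 16.75
drag 0.14 fz -1.44 lip_dist 109.8 t 17.25
drag -0.13 fz -1.64 lip_dist 106.7 t 17.75
drag -0.26 fz -1.78 lip_dist 103.7 t 18.25
drag 4.87 fz 3.71 lip_dist 101.5 t 18.75
```

```bash
python3 -m inch '[1,0,0,-0.2,0,0,0, 1,0,0,-0.2,0,0,0]' >/dev/null; python3 drag.py 4; python3 drag.py 4;  python3 - <<'E'
from plant import ctrl
o=ctrl.get_obs(); print(o['orientation'],o['moment'],o['tool_pos'])
E
```

```text
drag 5.66 fz 2.58 lip_dist 101.5 t 19.15
drag 6.01 fz 2.64 lip_dist 101.4 t 19.35
[1.79977881e+02 1.00985383e-01 6.89563053e+00] [0.037838   1.89360766 0.10305235] [0.53546708 0.07982389 0.18589073]
```

```bash
python3 -m inch '[0.7,0,0,0,0,0,0, 0.7,0,0,0,0,0,0, 0.7,0,0,0,0,0,0, 0.7,0,0,0,0,0,0]'; python3 drag.py 4; python3 -m inch '[1,0,0,0,0,0,0, 1,0,0,0,0,0,0, 1,0,0,0,0,0,0, 1,0,0,0,0,0,0, 1,0,0,0,0,0,0]';python3 drag.py 4
```

```text
clock: 19.75
tool_pos: [0.5365, 0.0802, 0.1862]
orientation: [-180.0, -0.0, 6.9]
force: [0.7, -0.6, 0.1]
opening: 0.0261
gripper_force: 0.0
drag 0.12 fz -0.09 lip_dist 100.7 t 19.95
clock: 20.45
tool_pos: [0.5361, 0.08, 0.1861]
orientation: [180.0, -0.0, 6.9]
force: [0.1, 0.7, 0.6]
opening: 0.0159
gripper_force: 30.0
drag -0.45 fz 0.23 lip_dist 100.8 t 20.65
```

```bash
set -e
python3 -m inch '[1,0.5,0,0,0,0,0, 1,0.5,0,0,0,0,0]' >/dev/null; python3 drag.py 5.2; python3 -m inch '[1,0.4,0,0,0,0,0, 1,0.4,0,0,0,0,0]' >/dev/null; python3 drag.py 5.2
python3 -m inch '[1,0.3,0,0,0,0,0, 1,0.3,0,0,0,0,0]' >/dev/null; python3 drag.py 5.2
```

```text
drag 3.91 fz 4.43 lip_dist 100.6 t 21.05
drag 6.48 fz 6.37 lip_dist 100.5 t 21.45
```

```bash
python3 -m inch '[1,0,0,-0.3,0,0,0, 1,0,0,-0.3,0,0,0]' >/dev/null; python3 drag.py 5.2
python3 - <<'E'
from look import *
for cam in ('scene','side'):
    p=snap(cam); u=proj(p,(.62,.085,.02)).astype(int)
    c=p['frame'][u[1]-35:u[1]+35,u[0]-45:u[0]+45]
    globals()[cam]=cv2.resize(c,None,fx=4.4,fy=4.4,interpolation=cv2.INTER_CUBIC)
cv2.imwrite('pics/both.png',np.hstack([scene,side])[:,:,::-1])
E
```

```text
drag 5.04 fz 3.14 lip_dist 100.4 t 21.85
```

View pics/both.png

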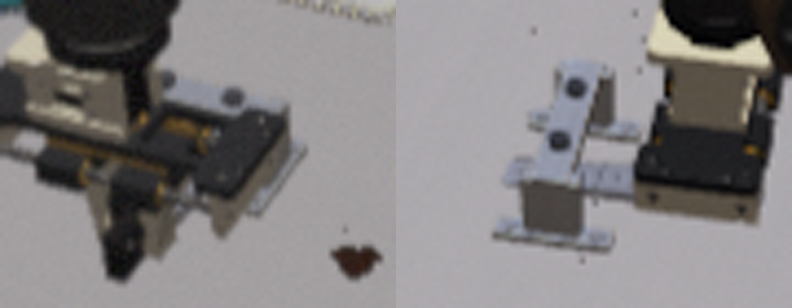

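The bar is over the blade and the tip shows behind the gate, with the frame undisturbed. The drag is still partly table friction, so I'll advance slightly while relieving the vertical load.

```bash
set -e
python3 -m inch '[1,0.4,0,-0.2,0,0,0, 1,0.4,0,-0.2,0,0,0]' >/dev/null; python3 drag.py 6.5; python3 -m inch '[1,0.4,0,-0.2,0,0,0, 1,0.4,0,-0.2,0,0,0]' >/dev/null; python3 drag.py 6.5
python3 -m inch '[1,0.4,0,-0.1,0,0,0, 1,0.4,0,-0.1,0,0,0]' >/dev/null; python3 drag.py 6.5
```

```text
drag 5.66 fz 1.49 lip_dist 100.2 t 22.35
drag 4.97 fz 0.36 lip_dist 99.9 t 22.75
drag 5.13 fz 0.40 lip_dist 99.6 t 23.15
```

```bash
set -e
python3 -m inch '[1,0.4,0,0,0,0,0, 1,0.4,0,0,0,0,0]' >/dev/null; python3 drag.py 6.2; python3 -m inch '[1,0.4,0,0,0,0,0, 1,0.4,0,0,0,0,0]' >/dev/null; python3 drag.py 6.2
python3 -m inch '[1,0.3,0,0,0,0,0, 1,0.3,0,0,0,0,0]' >/dev/null; python3 drag.py 6.2
```

```text
drag 5.31 fz 0.40 lip_dist 99.3 t 23.55
drag 6.21 fz 0.34 lip_dist 98.9 t 23.95
```

```bash
python3 -m inch '[0.7,0,0,0,0,0,0, 0.7,0,0,0,0,0,0, 0.7,0,0,0,0,0,0, 0.7,0,0,0,0,0,0]'|grep -v orient; python3 -m inch '[1,0,0,0,0,0,0, 1,0,0,0,0,0,0, 1,0,0,0,0,0,0, 1,0,0,0,0,0,0, 1,0,0,0,0,0,0]'|grep -v orient;python3 drag.py 4; set -e
python3 -m inch '[1,0.4,0,-0.2,0,0,0, 1,0.4,0,-0.2,0,0,0]' >/dev/null; python3 drag.py 6.2;python3 -m inch '[1,0.4,0,-0.2,0,0,0, 1,0.4,0,-0.2,0,0,0]' >/dev/null; python3 drag.py 6.2
```

```text
clock: 24.35
tool_pos: [0.5394, 0.0805, 0.1871]
force: [0.6, -0.6, -0.3]
opening: 0.0261
gripper_force: 0.0
clock: 24.85
tool_pos: [0.5391, 0.0804, 0.187]
force: [0.3, -1.8, 0.3]
opening: 0.0157
gripper_force: 30.0
drag -0.60 fz 0.63 lip_dist 97.8 t 25.05
drag 0.42 fz -0.53 lip_dist 97.7 t 25.45
drag 2.65 fz -1.14 lip_dist 97.5 t 25.85
```

```bash
set -e
python3 -m inch '[1,0.3,0,0,0,0,0, 1,0.3,0,0,0,0,0]' >/dev/null; python3 drag.py 5.8;python3 -m inch '[1,0.3,0,0,0,0,0, 1,0.3,0,0,0,0,0]' >/dev/null; python3 drag.py 5.8;python3 -m inch '[1,0.3,0,0,0,0,0, 1,0.3,0,0,0,0,0]' >/dev/null; python3 drag.py 5.8
```

```text
drag 5.26 fz -0.72 lip_dist 97.4 t 26.25
drag 6.08 fz -0.10 lip_dist 97.3 t 26.65
```

Drag is a firm 6 N with almost no motion and no vertical load, so it is snug. Releasing and retreating straight up.

```bash
python3 -m inch '[0.4,0,0,0,0,0,0, 0.4,0,0,0,0,0,0, 0.4,0,0,0,0,0,0, 0.4,0,0,0,0,0,0, 0.4,0,0,0,0,0,0]'|grep -v orient; python3 -m inch '[0.4,0,0,-10,0,0,0, 0.4,0,0,-40,0,0,0, 0.4,0,0,-80,0,0,0, 0.4,0,0,-120,0,0,0, 0.4,0,0,-150,0,0,0]'|grep -v orient; python3 -m inch '[0.4,-40,0,-20,0,0,0, 0.4,-60,0,-40,0,0,0, 0.4,-60,0,-40,0,0,0]'
python3 - <<'E'
from look import *
w=snap('wrist'); s=snap('side'); u=proj(s,(.60,.085,.02)).astype(int)
c=cv2.resize(s['frame'][u[1]-45:u[1]+45,u[0]-45:u[0]+45],(420,420),interpolation=cv2.INTER_CUBIC)
cv2.imwrite('pics/end.png',cv2.resize(np.hstack([w['frame'][:,100:480],c]),(800,420))[:,:,::-1])
for n in ('gauge_grip','gauge_tip','nozzle','tape','lid','brush'):
    print(n,[(round(d['p'],2),np.round(d['location'],3).tolist()) for d in ctrl.mark_of(s,n)[:3]])
E
```

```text
clock: 27.15
tool_pos: [0.5406, 0.0807, 0.1874]
force: [0.0, -0.0, 1.1]
opening: 0.05
gripper_force: 0.0
clock: 27.65
tool_pos: [0.5405, 0.0805, 0.3409]
force: [0.4, -0.5, 0.9]
opening: 0.0527
gripper_force: 0.0
clock: 27.95
tool_pos: [0.4793, 0.0728, 0.3813]
orientation: [-179.9, -0.3, 6.9]
force: [1.6, -0.2, 0.7]
opening: 0.0524
gripper_force: 0.0
gauge_grip [(0.88, [0.471, -0.492, 0.025]), (0.77, [0.531, -0.159, 0.025]), (0.74, [0.536, 0.079, 0.026])]
gauge_tip [(0.9, [0.686, 0.1, -0.001]), (0.79, [0.332, -0.432, -0.001]), (0.48, [0.412, -0.075, 0.0])]
nozzle [(0.55, [0.749, -0.147, 0.002]), (0.17, [0.536, 0.078, 0.024])]
tape []
lid [(0.78, [0.58, 0.289, 0.002])]
brush [(0.61, [0.713, 0.337, -0.002])]
```

View pics/end.png

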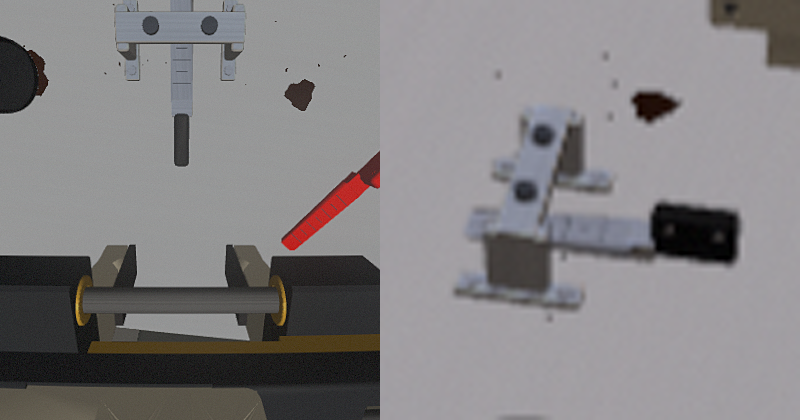

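The gauge lies flat, straight and midway under the bar, with its grip at (181,140) between feet at (132,72) and (229,72). The hand is clear and the bystanders that the detector found are where they were. Handing in.

```bash
python3 -m inch '[0.4,0,0,0,0,0,0, 0.4,0,0,0,0,0,0, 0.4,0,0,0,0,0,0]'|tail -3; python3 -c "
from plant import ctrl
print(ctrl.close_job())"
```

```text
force: [-1.2, 0.2, -0.3]
opening: 0.0526
gripper_force: 0.0
the job is handed in; nothing more can be done
None
```

The taper gauge is lying flat, midway under the sprung bar and lightly gripped: I stopped at about 6 N of drag, let go with the arm clear, and handed in at about 28 s; no verdict came back.

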